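Show a glaze test tile to the record camera

TASK

Take the teal glaze test tile out of the rack and slide it fully home into the slot of the wooden photo holder, glazed face turned away from the grip post. Then pick the loaded holder up and hold it in the air in front of the record camera: upright, the glaze squarely facing the lens, the middle of the tile's face level with and centred on the lens, 15 cm in front of it; finish while still holding it there, motionless, with nothing else supporting it. Do not touch the camera, and leave the other tiles and everything else on the table where they are.

Things in the scene. Friction and masses are not known exactly. Their poses are not given: they have to be found in the camera images.
- tile_teal: Teal test tile of fired clay, 75 g, 10 mm thick (x), 40 wide (y), 85 tall (z). Origin: centre of its underside. The +x face is the front, teal all over; the back is bare reddish clay but for a 14 mm teal band at the top. Starts upright in one of the rack's three slots (which one varies), glaze to the rack's +x, its underside 8 mm above the table, 57 mm of it standing out of the rack.
- tile_teal_face (a point): Middle of the showing part of the teal tile's glazed face: 5 mm ahead (+x) of the tile's origin and 57 mm above it. Axes as the tile. This is the point to bring in front of the lens.
- rack: Fixed wooden rack, 56 mm (x) by 200 mm (y) by 36 mm high, with three slots in its top, 65 mm apart along y (at y = -65, 0, +65 mm), each 12.5 by 42.5 mm wide and 28 mm deep. Origin: centre of its underside. The three tiles stand in it side by side, glazed fronts towards the rack's +x.
- holder: Loose pale wooden photo holder, 0.26 kg, on the table: block 140 (x, -70 to +70) by 64 (y) by 36 mm high. Slot in its top near the +x end (see point slot); dark square grip post 24 by 24 mm at x = -45 mm, up to 130 mm above the underside. Three grey patches on the +x end face. Origin: centre of underside, z up. With the tile home, its glazed face's middle is at x = 39, y = 0, z = 65 mm.
- slot (a point): Centre of the mouth of the holder's slot: x = 34, y = 0, z = 36 mm in the holder, axes as the holder. Slot 12.5 mm (x) by 42.5 mm (y), 28 mm deep, 3 mm bevel at the mouth. The tile stands in it, thickness along the holder's x, glazed face to +x (away from the post); fully home, the tile's origin is 28 mm below this point.
- post_top (a point): Centre of the top of the holder's grip post, 130 mm above the holder's underside, axes as the holder.
- camera: Fixed record camera on a short stand near the far edge: round foot 110 mm across, thin column, black body 50 by 84 by 54 mm centred 180 mm above the table, grey lens barrel 44 mm across pointing along the camera's -x, roughly towards the robot. Origin: centre of the foot's underside; z up. 215 mm high in all.
- lens (a point): Centre of the lens's front glass, 53 mm ahead (-x) of the camera's origin and 180 mm above the table; axes as the camera, so it looks level along -x. The glazed face belongs 150 mm out from here along -x.
- tile_cream: Cream-glazed test tile of the same size, in another slot of the rack; leave it there. Origin and axes as the teal tile.
- tile_amber: Amber-brown test tile of the same size, in another slot of the rack; leave it there. Origin and axes as the teal tile.
- bottle: Turquoise bottle, 80 mm across, 150 mm tall, loose, right of the work; leave it. Origin: centre of its underside.
- tub: White plastic tub, 90 mm across, 75 mm tall, loose, at the left; leave it. Origin: centre of its underside.
- brush: Small brush lying on the table between the rack and the holder, loose, less than 40 mm high; leave it. Origin: centre of its underside.
- rolling_pin: Wooden rolling pin, 300 mm long, 48 mm thick, lying loose at the far left; leave it. Origin: under its middle, on the table; x along the pin.
Not all that is in view belongs to the job. Of the things shaped like the camera, the black one is meant.

How it is judged:
By the outcome, as a careful person would: the job done as asked, in the order asked, and still so for the second after the job is handed in, while the arm keeps its last pose, push and grip.
It also fails if it takes over 56 s, if anything falls off the work surface, if the arm or the gripper's body presses on something with over 40 N, if the wrist force passes 120 N, or if a joint passes its speed limit or range.

ROBOT

A 6-joint arm with a two-finger parallel gripper is mounted at the origin on the work surface. World frame = base frame: x ahead of the robot, y to its left, z up, the work surface at z = 0. Lengths are in m, angles in degrees, forces in N, time in s.
With the tool pointing down it reaches from about 0.25 to 0.725 m from the base axis. Payload 9.7 kg.
Tool frame: the origin (TCP) lies at the very end of the fingers, on their centre line; the grasp point (between the pads) lies grasp_offset behind it (grasp_offset is the distance from the TCP to the grasp point, in m); z points along the fingers, y is the line along which they close (so a half turn about z gives the same grasp; the last joint's range is limited). The gripper opens to 85 mm and grips with 20 to 120 N. Pads are 22 mm wide; open, the fingers measure 114 mm over their backs; the gripper's body (76 mm by 85 mm) begins 54 mm behind the grasp point. The pads swing forward as they close: fully open they stand 13 mm farther back than shut.
Start: joints at [-63.598, 4.979, 10.078, 95.1, 0, 90], TCP at [0.245, -0.493, 0.231] pointing down, gripper open.
Joint ranges: [-179.16, 179.16], [-48.56, 103.87], [-65.8, 70.77], [-126.05, 130.52], [-82.76, 87.17], [-180, 180]. Speed limits (degrees/s): [127.2, 127.2, 147.25, 180, 180, 180].

INTERFACE

Orientations are given as [roll, pitch, yaw] about the fixed x, y, z axes, in that order (R = Rz(yaw) Ry(pitch) Rx(roll)).
In Python, from workcell import get_obs, camera, calibration, job_done, recognise, cut_out, mark_of, grasp_offset gives the robot as it stands.
- The arm moves only by the tool servo_tool, never from a script. Its argument "moves" is a list of rows, each a list of 3 entries, a list of its own where there are three numbers: the turn, a rotation vector about the tool's x, y, z in degrees, then the shift along the tool's x, y, z in m, then the opening in per cent of the stroke, from 0 (shut) to 100 (fully open). In form: [[[ax, ay, az], [x, y, z], claw], ...]. A call has 1 to 12 rows; each row shifts and turns the commanded pose from where the row before left it, along the tool's axes as they then stand; what a row does not reach is not made up. A row lasts 1/10 s, in which the tool goes at most 50 mm and 8.59 degrees, less where a joint would pass 70% of its speed; a pose out of reach is approached as far as the arm can. A call is refused whole if a number of a shift passes 0.05 or a number of a turn 8.59, either way. A call with a gripper value outside its range is refused whole. The fingers move at their own pace and stop on an object; "force" is the grip in N (left out, the last holds). Time passes only in rows, so rows that do not move let the fingers close. It gives the time, the measured TCP pose, the force, the opening and the grip force at its end, in the units of the state.
- get_obs(): the state, without advancing time (a new reading comes with each control period).
- camera(name): name is "scene" or "top"; returns (picture, depth): 384x512x3 uint8, red, green, blue; 384x512 float32, m along the optical axis (not along the pixel's ray), 0 where there is no reading.
- calibration(name): a dict with "camera_matrix" (3x3 intrinsics, pixels), "dist" ([k1, k2, p1, p2, k3] as OpenCV has them; the pictures are not rectified), "R" (3x3) and "t" (3): a world point X has camera coordinates R X + t. Camera axes: x right, y down, z forward; pixel columns grow to the right and rows downward; lengths in m; the calibration is good to about 2 mm. A picture is of the moment at which its call begins. calibration takes no time and is no camera call.
- job_done(): hands the job in; it is judged then, once.
Trained networks look in the newest picture that a camera, given by its name, has taken for a name from the list of things; names that differ only in an ending like _2 or _b are one class to them, and where a whole thing is asked for, a point or a joint stands for the part that bears it (a point fixed in the world has none). Each returns a list of dicts, best first, with "score" (0 to 1); they miss things now and then, are a little off and sometimes report something else, mostly with a low value. They report only what shows in the picture. A call takes as long as a camera call. They do not tell look-alikes from the thing itself.
- recognise(name, camera): "xyz" ([x, y, z] in m, in the coordinates of the camera as it stood for that picture, good to about 4 mm: the middle of the surface that is visible of it).
- cut_out(name, camera): "mask" (384x512 bool, what is visible of it).
- mark_of(name, camera): "xyz" ([x, y, z] in m, in the coordinates of the camera as it stood for that picture, good to about 4 mm: a listed point, or the origin of a listed thing).
The state is a dict: "time": time; "q": joint angles; "qd": joint speeds; "joint_efforts": joint torques, N m; "ee_pos": TCP position; "tcp_rot": TCP orientation; "wrist_force": force on the tool from outside, world axes, zero at the start; "torque": the same for the moment, N m; "opening": finger opening in m; "grasp_force": force on a finger pad.
Only numpy, scipy, OpenCV 4.12 (cv2) and the standard library are available. Lean on these libraries where they do the work, as an engineer would, in place of code of your own. Each camera call takes 0.05 s, during which the arm holds its last target. There are 200 camera calls.

## Working session

There is one attempt and no reset: what is moved stays moved. The work goes in short steps, Python scripts to look and compute and a tool call to move; the robot and the scene stay as the last step left them, time stands still between calls to the robot, and variables do not carry over. Pictures are saved under pics/ and viewed, at most 10 in all, crops included, and the job is handed in when it is done.

Besides the shell and the picture viewer there is one more tool, called after ">>>" by a JSON object that holds its "method" and its "body". servo_tool: Moves the arm, as the interface text tells. Its arguments: {"type":"object","properties":{"moves":{"type":"array"},"force":{"type":"number"}},"required":["moves"]}

```bash
mkdir -p pics; ls; cat > h.py <<'E'
import numpy as np, cv2
from workcell import *
def shot(cam,fn=None):
    p,d=camera(cam)
    if fn: cv2.imwrite('pics/'+fn,p[:,:,::-1])
    return p,d
def w(cam,xyz):
    c=calibration(cam); return np.array(c["R"]).T@(np.array(xyz)-np.array(c["t"]).ravel())
def cloud(cam,d,mask):
    c=calibration(cam); v,u=np.nonzero(mask&(d>0))
    n=cv2.undistortPoints(np.stack([u,v],1).astype(np.float64).reshape(-1,1,2),np.array(c["camera_matrix"]),np.array(c["dist"],float)).reshape(-1,2)
    z=d[v,u]; X=np.c_[n*z[:,None],z]
    return (X-np.array(c["t"]).ravel())@np.array(c["R"])
def pix(cam,X):
    c=calibration(cam); return cv2.projectPoints(np.array(X,float).reshape(-1,1,3),cv2.Rodrigues(np.array(c["R"]))[0],np.array(c["t"],float),np.array(c["camera_matrix"]),np.array(c["dist"],float))[0].reshape(-1,2)
E
python3 - <<'E'
from h import *
print(get_obs()); print(grasp_offset)
for c in ("scene","top"):
    p,d=shot(c,c+'0.png')
    print(c, -np.array(calibration(c)["R"]).T@np.array(calibration(c)["t"]).ravel())
    for n in ("tile_teal","tile_cream","tile_amber","rack","holder","camera","brush","bottle","tub"):
        print(c,n,[(round(r["score"],2),w(c,r["xyz"]).round(3).tolist()) for r in mark_of(n,c)[:3]])
    for n in ("tile_teal_face","slot","post_top","lens"):
        print(c,n,[(round(r["score"],2),w(c,r["xyz"]).round(3).tolist()) for r in mark_of(n,c)[:3]])
E
```

```text
pics
{'time': 0.0, 'q': array([-6.35956679e+01,  5.00907388e+00,  1.00351817e+01,  9.50977035e+01,
        1.26597293e-03,  9.00001934e+01]), 'qd': array([ 0.02602821,  0.12172478,  0.04899338,  0.07163608, -0.01167017,
        0.02011921]), 'joint_efforts': array([-4.18761711e-04, -5.20389032e+01,  4.64800715e+01,  1.64864247e-02,
       -8.06374555e-05, -7.13425948e-06]), 'ee_pos': array([ 0.24449725, -0.49242886,  0.23060901]), 'tcp_rot': array([-1.79928404e+02, -1.26573023e-03,  2.64041371e+01]), 'wrist_force': array([-1.29719124, -0.12576677,  0.51734373]), 'torque': array([-0.00214032, -0.02477036, -0.04971683]), 'grasp_force': 0.0, 'opening': 0.08538506805604734}
0.0187
scene [1.24134941 1.13612202 0.92169207]
scene tile_teal [(0.5, [0.556, -0.219, -0.001])]
scene tile_cream [(0.73, [0.527, 0.294, 0.008]), (0.46, [0.584, -0.23, 0.039])]
scene tile_amber [(0.5, [0.507, 0.36, 0.006])]
scene rack [(0.78, [0.525, 0.298, -0.002]), (0.64, [0.526, 0.295, 0.009])]
scene holder [(0.68, [0.557, -0.215, 0.001]), (0.61, [0.679, 0.368, -0.002]), (0.27, [0.746, -0.051, 0.001])]
scene camera
[... 637 characters left out ...]
 [(0.38, [0.521, 0.299, 0.008])]
top tile_amber [(0.45, [0.5, 0.359, 0.006])]
top rack [(0.96, [0.524, 0.298, -0.001])]
top holder [(0.67, [0.549, -0.215, -0.002]), (0.2, [0.692, -0.058, 0.179])]
top camera [(0.8, [0.417, -0.32, 0.002]), (0.67, [0.812, 0.28, -0.002]), (0.65, [0.741, -0.055, 0.001])]
top brush [(0.64, [0.427, 0.024, -0.001])]
top bottle [(0.54, [0.529, -0.499, -0.001])]
top tub [(0.63, [0.669, 0.366, 0.004])]
top tile_teal_face [(0.63, [0.542, 0.237, 0.065]), (0.57, [0.512, -0.201, 0.127])]
top slot [(0.56, [0.582, -0.232, 0.034])]
top post_top [(0.56, [0.512, -0.2, 0.128])]
top lens [(0.74, [0.76, 0.281, 0.181]), (0.69, [0.316, 0.249, 0.179]), (0.61, [0.365, -0.325, 0.181])]
```

View pics/scene0.png

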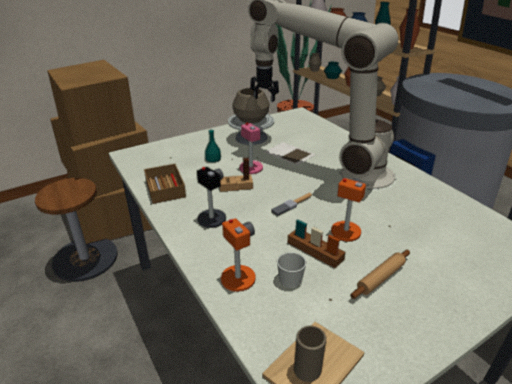

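View pics/top0.png

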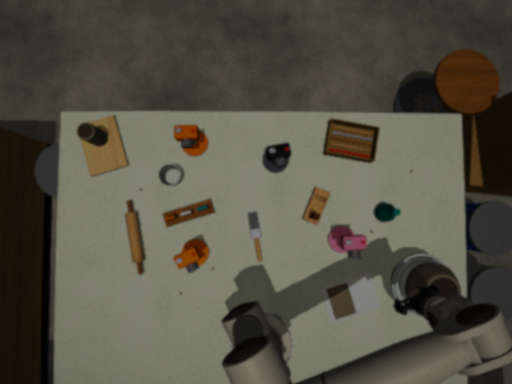

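Scene: the black camera is at px (210,190), between the orange ones (238,245),(350,200) and the pink one (250,145). The teal tile is at (301,228), the rack's −y end, and the holder at (238,180). In the top view the black camera is at (277,155), the holder at (317,205) and the teal end of the rack at (205,207).

```bash
cat > fit.py <<'E'
from h import *
from scipy.optimize import minimize
def box(x0,x1,y0,y1,z0,z1): return np.array([[x,y,z] for x in(x0,x1) for y in(y0,y1) for z in(z0,z1)])
def cyl(r,z0,z1,n=24):
    a=np.arange(n)*2*np.pi/n; return np.vstack([np.c_[r*np.cos(a),r*np.sin(a),0*a+z] for z in(z0,z1)])
def lens(n=24):
    a=np.arange(n)*2*np.pi/n; return np.vstack([np.c_[0*a+x,.022*np.cos(a),.18+.022*np.sin(a)] for x in(-.053,-.02)])
tile=lambda y:box(-.005,.005,y-.02,y+.02,.008,.093)
M={"rack":[box(-.028,.028,-.1,.1,0,.036)]+[tile(y) for y in(-.065,0,.065)],
"holder":[box(-.07,.07,-.032,.032,0,.036),box(-.057,-.033,-.012,.012,0,.13)],
"camera":[cyl(.055,0,.008),box(-.025,.025,-.042,.042,.153,.207),lens()]}
S=8
def render(cam,parts,pose):
    x,y,a=pose[:3];c,s=np.cos(a),np.sin(a);R=np.array([[c,-s,0],[s,c,0],[0,0,1]])
    out=[]
    for P in parts: out.append(pix(cam,P@R.T+[x,y,0]))
    return out
def sil(polys,off,sh):
    im=np.zeros((sh[0]*S,sh[1]*S),np.uint8)
    for q in polys:
        q=cv2.convexHull(((q-off+.5)*S*16-8).astype(np.float32)).astype(np.int32)
        cv2.fillConvexPoly(im,q,1,shift=4)
    return cv2.resize(im.astype(np.float32),(sh[1],sh[0]),interpolation=cv2.INTER_AREA)
def fit(parts,pose0,masks):
    crops={}
    for cam,m in masks.items():
        v,u=np.nonzero(m);o=np.array([u.min()-12,v.min()-12]);e=np.array([u.max()+13,v.max()+13])
        o=np.maximum(o,0);crops[cam]=(o,m[o[1]:e[1],o[0]:e[0]].astype(np.float32))
    def cost(p):
        return sum(np.abs(sil(render(cam,parts,p),o,m.shape)-m).sum()/m.sum() for cam,(o,m) in crops.items())
    def c2(v): return cost([pose0[0]+v[0]*.01,pose0[1]+v[1]*.01,pose0[2]+v[2]*.1])
    best=min((minimize(c2,x0,method='Nelder-Mead',options=dict(initial_simplex=np.array(x0)+np.vstack([[0,0,0],np.eye(3)*.8]),maxiter=150)) for x0 in([0,0,0],[.3,-.3,-.6])),key=lambda r:r.fun)
    v=best.x;return np.array([pose0[0]+v[0]*.01,pose0[1]+v[1]*.01,pose0[2]+v[2]*.1]),best.fun
E
cat > m1.py <<'E'
from fit import *
G={"rack":(.524,.298,np.arctan2(.36-.238,.505-.542)-np.pi/2),"holder":(.553,-.215,np.arctan2(-.03,.072)),"camera":(.743,-.053,np.arctan2(.012,.049))}
D={};K={}
for cam in("scene","top"):
    p,d=camera(cam);D[cam]=d
    for n in G:
        c=cut_out(n,cam);q=pix(cam,[*G[n][:2],.03 if n!='camera' else .18])[0]
        ok=[r for r in c if np.hypot(*(np.argwhere(r["mask"]).mean(0)[::-1]-q))<18]
        print(cam,n,[(round(r["score"],2),int(r["mask"].sum())) for r in c],len(ok))
        if ok: K[n,cam]=ok[0]["mask"]
for n in G:
    ms={c:K[n,c] for c in("scene","top") if (n,c) in K}
    for sub in [ms]+[{c:ms[c]} for c in ms]:
        p,f=fit(M[n],G[n],sub);print(n,list(sub),p[:2].round(4),np.degrees(p[2]).round(2),round(f,3))
    # depth
    for cam in ms:
        X=cloud(cam,D[cam],cv2.dilate(ms[cam].astype(np.uint8),np.ones((3,3)))>0)
        z0,z1={"rack":(.030,.042),"holder":(.03,.042),"camera":(.198,.214)}[n]
        T=X[(X[:,2]>z0)&(X[:,2]<z1)]
        if len(T)>10: r=cv2.minAreaRect(T[:,:2].astype(np.float32));print('  depth',cam,len(T),np.round(r[0],4),np.round(r[1],3),round(r[2],1),np.median(T[:,2]).round(4))
E
python3 m1.py
```

```text
scene rack [(0.67, 803)] 1
scene holder [] 0
scene camera [(0.96, 1054), (0.84, 1645), (0.71, 872), (0.67, 1162), (0.66, 563), (0.17, 898)] 0
top rack [(0.67, 744)] 1
top holder [(0.61, 596)] 1
top camera [(0.78, 815), (0.67, 681), (0.64, 815), (0.56, 895)] 1
rack ['scene', 'top'] [0.5253 0.2959] 16.8 0.981
rack ['scene'] [0.5276 0.2964] 14.78 0.771Traceback (most recent call last):
  File "m1.py", line 14, in <module>
    p,f=fit(M[n],G[n],sub);print(n,list(sub),p[:2].round(4),np.degrees(p[2]).round(2),round(f,3))
        ~~~^^^^^^^^^^^^^^^
  File "fit.py", line 32, in fit
    best=min((minimize(c2,x0,method='Nelder-Mead',options=dict(initial_simplex=np.array(x0)+np.vstack([[0,0,0],np.eye(3)*.8]),maxiter=150)) for x0 in([0,0,0],[.3,-.3,-.6])),key=lambda r:r.fun)
  File "fit.py", line 32, in <genexpr>
    best=min((minimize(c2,x0,method='Nelder-Mead',options=dict(initial_simplex=np.array(x0)+np.vstack([[0,0,0],np.eye(3)*.8]),maxiter=150)) for x0 in([0,0,0],[.3,-.3,-.6])),key=lambda r:r.fun)
              ~~~~~~~~^^^^^^^^^^^^^^^^^^^^^^^^^^^^^^^^^^^^^^^^^^^^^^^^^^^^^^^^^^^^^^^^^^^^^^^^
[... 540 characters left out ...]
s,p),o,m.shape)-m).sum()/m.sum() for cam,(o,m) in crops.items())
  File "fit.py", line 30, in <genexpr>
    return sum(np.abs(sil(render(cam,parts,p),o,m.shape)-m).sum()/m.sum() for cam,(o,m) in crops.items())
                          ~~~~~~^^^^^^^^^^^^^
  File "fit.py", line 16, in render
    for P in parts: out.append(pix(cam,P@R.T+[x,y,0]))
                               ~~~^^^^^^^^^^^^^^^^^^^
  File "h.py", line 15, in pix
    c=calibration(cam); return cv2.projectPoints(np.array(X,float).reshape(-1,1,3),cv2.Rodrigues(np.array(c["R"]))[0],np.array(c["t"],float),np.array(c["camera_matrix"]),np.array(c["dist"],float))[0].reshape(-1,2)
ValueError: time passes only in moves, steps and waits
```

```bash
cat >> h.py <<'E'
_cal={}
_calf=calibration
def calibration(n):
    if n not in _cal: _cal[n]=_calf(n)
    return _cal[n]
E
python3 - <<'E'
from h import *
for n in("scene","top"):
    p,d=camera(n); c=calibration(n)
    np.savez(f'{n}.npz',p=p,d=d)
    X=cloud(n,d,np.ones(d.shape,bool)&(d>0)); Z=np.full(d.shape,np.nan); Z[d>0]=X[:,2]
    f=c["camera_matrix"]; print(n,f[0][0],f[1][1],c["dist"])
    for pt in [(.6,.05,0),(.5,-.05,0),(.65,.2,0)]:
        u,v=pix(n,pt)[0].astype(int); q=Z[v-4:v+5,u-4:u+5]; print(pt,np.nanmean(q).round(4),np.nanstd(q).round(4))
ims=[]
for n,a in(("scene",(170,150,190,120)),("top",(150,120,190,140))):
    p=np.load(n+'.npz')['p'];x,y,ww,hh=a;ims.append(cv2.resize(p[y:y+hh,x:x+ww],(700,290 if n=='scene' else 300) if 0 else (ww*4,hh*4),interpolation=cv2.INTER_NEAREST))
    cv2.imwrite(f'pics/crop_{n}.png',ims[-1][:560,:800,::-1])
E
```

```text
scene 415.88425946432307 415.88425946432307 [-0.13099374  0.          0.          0.          0.        ]
(0.6, 0.05, 0) 0.0008 0.0019
(0.5, -0.05, 0) 0.0009 0.0023
(0.65, 0.2, 0) 0.0001 0.002
top 358.212734967526 358.212734967526 [-0.04482044  0.          0.          0.          0.        ]
(0.6, 0.05, 0) -0.0002 0.0032
(0.5, -0.05, 0) 0.0006 0.0033
(0.65, 0.2, 0) 0.0004 0.003
```

View pics/crop_scene.png

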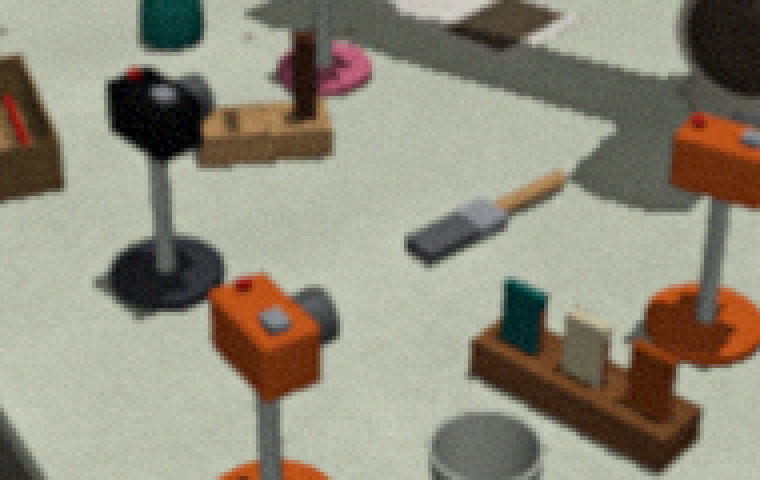

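View pics/crop_top.png

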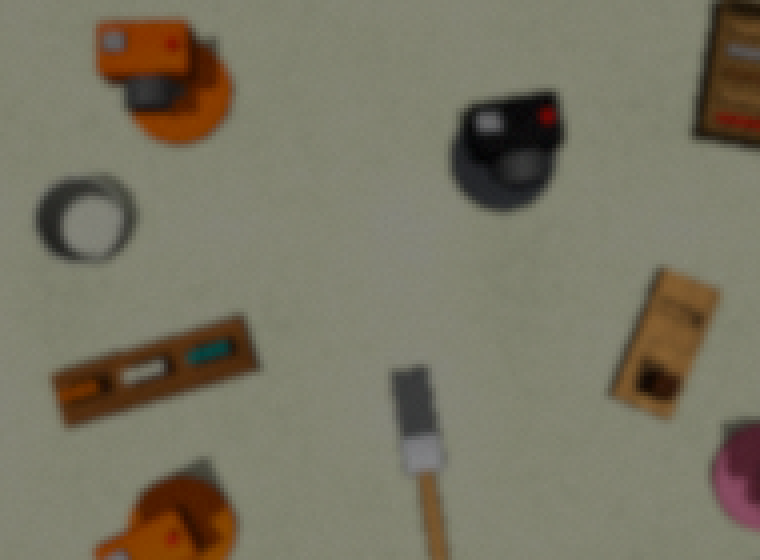

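The crops confirm it. The scene view (4x from 170,150) shows the teal tile at (524,317), at the left end of the rack, and the black camera at (155,110) slightly overlapping the holder's end. The top view (from 150,120) shows the holder's post at (657,380) and its slot at (683,312). The brush at (418,420) is clear of both.

```bash
cat > m2.py <<'E'
from fit import *
import sys
G={"rack":(.524,.298,np.radians(15)),"holder":(.553,-.215,np.radians(-23)),"camera":(.743,-.053,np.radians(12))}
P={c:np.load(c+'.npz')['p'] for c in("scene","top")}
def mask(n,cam,pose):
    lab=cv2.cvtColor(P[cam],cv2.COLOR_RGB2LAB).astype(float)
    pr=(sil(render(cam,M[n],pose),np.zeros(2),lab.shape[:2])>0).astype(np.uint8)
    near=cv2.dilate(pr,np.ones((13,13)))>0
    ring=(cv2.dilate(pr,np.ones((25,25)))>0)&~near
    bg=np.median(lab[ring],0)
    dd=np.sqrt(((lab-bg)**2*[.25 if n!='camera' else 1,2,2]).sum(2)) 
    t=22 if n!='camera' else 30
    m=(dd>t)&near
    if n=='camera': m&=(abs(lab[:,:,1]-128)+abs(lab[:,:,2]-128)<25)|(lab[:,:,0]<50)
    l,lb,st,_=cv2.connectedComponentsWithStats(m.astype(np.uint8))
    k=1+np.argmax(st[1:,4]); return lb==k
if __name__=="__main__":
    rows=[]
    for n in G:
        ms={c:mask(n,c,G[n]) for c in P}
        if n=='camera': parts=M[n][:2]+M[n][2:]+[box(-.004,.004,-.004,.004,0,.17)]
        else: parts=M[n]
        for sub in [ms]+[{c:ms[c]} for c in ms]:
            p,f=fit(parts,G[n],sub);print(n,list(sub),p[:2].round(4),np.degrees(p[2]).round(2),round(f,3))
            if len(sub)==2: p0=p
        for c in P:
            im=cv2.resize(P[c],None,fx=4,fy=4,interpolation=cv2.INTER_CUBIC)
            q=render(c,parts,p0);a=np.vstack(q);ctr=((a.min(0)+a.max(0))/2)
            cn,_=cv2.findContours(cv2.resize(ms[c].astype(np.uint8),None,fx=4,fy=4,interpolation=cv2.INTER_NEAREST),cv2.RETR_LIST,cv2.CHAIN_APPROX_NONE)
            cv2.drawContours(im,cn,-1,(255,255,0),1)
            for k in q: cv2.polylines(im,[cv2.convexHull(((k+.5)*4).astype(np.float32)).astype(np.int32)],True,(0,255,255),1)
            x,y=(ctr*4).astype(int);rows.append(im[max(y-140,0):,max(x-130,0):][:280,:260])
    cv2.imwrite('pics/ov.png',np.vstack([np.hstack(rows[0::2]),np.hstack(rows[1::2])])[:,:,::-1])
E
python3 m2.py
```

```text
rack ['scene', 'top'] [0.5239 0.2974] 17.24 0.273
rack ['scene'] [0.5282 0.3009] 17.43 0.155
rack ['top'] [0.5233 0.2971] 17.14 0.085
holder ['scene', 'top'] [ 0.5551 -0.2162] -22.51 0.511
holder ['scene'] [ 0.5576 -0.2175] -19.99 0.433
holder ['top'] [ 0.5537 -0.2155] -22.6 0.063
camera ['scene', 'top'] [ 0.7451 -0.0532] 11.17 0.267
camera ['scene'] [ 0.7469 -0.0534] 8.27 0.193
camera ['top'] [ 0.7437 -0.053 ] 12.05 0.057
```

View pics/ov.png

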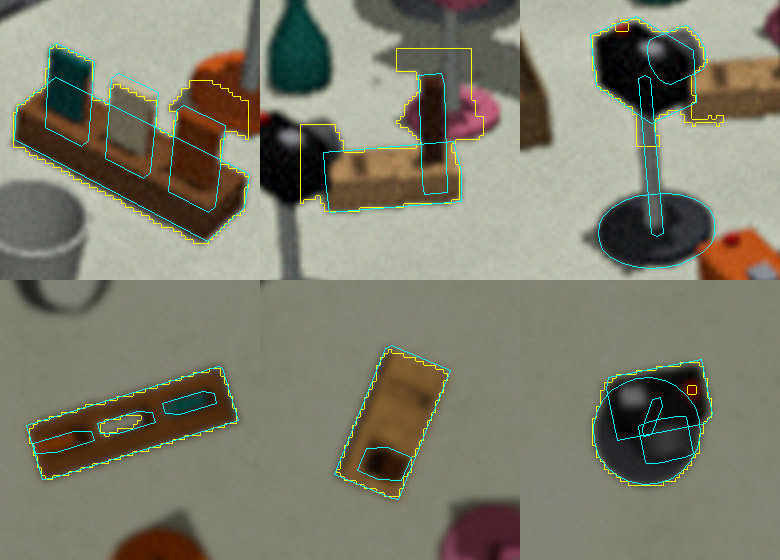

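The top-view outlines fit tightly on all three objects (cost 0.06–0.08). The scene view agrees to about 3–4 mm, with neighbours bleeding into its masks. I'll plan from the top-view fits.

```bash
cat > plan.py <<'E'
from h import *
import sys,json
from scipy.spatial.transform import Rotation as R
# plan.py  '[[x,y,z,psi,n],...]' claw  [dx,dy,dz,psi of start override]
def rows(wps,claw,start=None):
    o=get_obs()
    T=R.from_euler('xyz',o["tcp_rot"],degrees=True) if start is None else R.from_euler('xyz',[180,0,start[3]],degrees=True)
    p=np.array(o["ee_pos"] if start is None else start[:3]); out=[]
    for x,y,z,psi,n in wps:
        p0=p.copy(); G=R.from_euler('xyz',[180,0,psi],degrees=True)
        for i in range(int(n)):
            tgt=p0+(np.array([x,y,z])-p0)*(i+1)/n
            s=T.inv().apply(tgt-p).round(4)
            rv=(T.inv()*G).as_rotvec(degrees=True)/(n-i)
            rv=rv.round(2)
            p=p+T.apply(s); T=T*R.from_rotvec(rv,degrees=True); out.append([rv.tolist(),s.tolist(),claw])
    return out,p,T.as_euler('xyz',degrees=True)
if __name__=="__main__":
    o,p,e=rows(json.loads(sys.argv[1]),float(sys.argv[2]),json.loads(sys.argv[3]) if len(sys.argv)>3 else None)
    for i in range(0,len(o),12): print('['+','.join(json.dumps(r).replace(' ','') for r in o[i:i+12])+']\n')
    print(p.round(4),e.round(2))
E
python3 - <<'E'
from h import *
def pt(p,l):
    c,s=np.cos(np.radians(p[2])),np.sin(np.radians(p[2]));return np.round([p[0]+c*l[0]-s*l[1],p[1]+s*l[0]+c*l[1]],4)
K,H,C=(.5233,.2971,17.14),(.5537,-.2155,-22.6),(.7437,-.053,12.05)
print('tile',pt(K,(0,-.065)),'slot',pt(H,(.034,0)),'post',pt(H,(-.045,0)),'lens',pt(C,(-.053,0)),'face',pt(C,(-.203,0)),'postgoal',pt(C,(-.287,0)))
P=np.load('top.npz')['p'].astype(int)
for nm,X in(('tiletop',[*pt(K,(0,-.065)),.093]),('lens',[*pt(C,(-.04,0)),.202]),('posttop',[*pt(H,(-.045,0)),.13])): print(nm,pix('top',X),pix('scene',X))
m=(P[:,:,1]-P[:,:,0]>25);m[:,:180]=0;m[:,230:]=0;m[:190]=0;m[225:]=0;print('teal px',np.argwhere(m).mean(0)[::-1],m.sum())
m=(P.sum(2)<130);m[:,295:]=1;h=P[190:225,295:335].sum(2);a=np.argwhere(h<130);print('post px',a.mean(0)[::-1]+[295,190],len(a))
E
python3 plan.py '[[0.3,-0.42,0.33,80,7],[0.5425,0.235,0.30,107.1,17]]' 100
```

```text
tile [0.5425 0.235 ] slot [ 0.5851 -0.2286] post [ 0.5122 -0.1982] lens [ 0.6919 -0.0641] face [ 0.5452 -0.0954] postgoal [ 0.463  -0.1129]
tiletop [[201.42670009 207.31216143]] [[301.27088529 221.14429734]]
lens [[280.78004122 161.41740743]] [[217.26001089 168.67385797]]
posttop [[315.90904873 215.585227  ]] [[245.82650829 158.38824184]]
teal px [201.68 207.48] 25
post px [313.59322034 215.28813559] 59
[[[0.0,-0.0,-7.66],[0.0117,-0.0058,-0.0141],100.0],[[0.0,-0.0,-7.66],[0.0124,-0.0041,-0.0141],100.0],[[0.0,-0.0,-7.66],[0.0128,-0.0025,-0.0141],100.0],[[0.0,-0.0,-7.65],[0.013,-0.0008,-0.0141],100.0],[[0.0,0.0,-7.66],[0.013,0.001,-0.0141],100.0],[[0.0,0.0,-7.65],[0.0128,0.0028,-0.0141],100.0],[[0.0,0.0,-7.66],[0.0123,0.0044,-0.0141],100.0],[[0.0,0.0,-1.59],[0.0404,0.0074,0.0018],100.0],[[0.0,0.0,-1.59],[0.0402,0.0084,0.0017],100.0],[[0.0,0.0,-1.59],[0.04,0.0096,0.0018],100.0],[[0.0,0.0,-1.59],[0.0396,0.0107,0.0018],100.0],[[0.0,0.0,-1.6],[0.0394,0.0118,0.0017],100.0]]

[[[0.0,0.0,-1.59],[0.039,0.0129,0.0018],100.0],[[0.0,0.0,-1.6],[0.0386,0.0139,0.0017],100.0],[[0.0,0.0,-1.59],[0.0383,0.0151,0.0018],100.0],[[0.0,0.0,-1.6],[0.0378,0.0161,0.0018],100.0],[[0.0,0.0,-1.59],[0.0373,0.0171,0.0017],100.0],[[0.0,0.0,-1.6],[0.0369,0.0182,0.0018],100.0],[[0.0,0.0,-1.59],[0.0363,0.0192,0.0018],100.0],[[0.0,0.0,-1.6],[0.0358,0.0202,0.0017],100.0],[[0.0,0.0,-1.59],[0.0352,0.0211,0.0018],100.0],[[0.0,0.0,-1.6],[0.0346,0.0222,0.0018],100.0],[[0.0,0.0,-1.59],[0.034,0.0231,0.0017],100.0],[[0.0,0.0,-1.6],[0.0333,0.024,0.0018],100.0]]

[0.5425 0.235  0.3   ] [180.    0.  107.1]
```

>>> {"method": "servo_tool", "body": {"moves": [[[0,0,-8.07],[0,0,-0.01],100],[[0,0,-8.07],[0,0,-0.01],100],[[0,0,-8.07],[0,0,-0.01],100],[[0,0,-8.07],[0,0,-0.01],100],[[0,0,-8.07],[0,0,-0.01],100],[[0,0,-8.07],[0,0,-0.01],100],[[0,0,-8.07],[0,0,-0.01],100],[[0,0,-8.07],[0,0,-0.01],100],[[0,0,-8.07],[0,0,-0.01],100],[[0,0,-8.07],[0,0,-0.01],100]]}}

```text
time: 2.9
ee_pos: [0.2446, -0.4926, 0.3317]
tcp_rot: [180.0, 0.0, 107.4]
wrist_force: [0.3, -0.0, 0.2]
opening: 0.0855
grasp_force: 0.0
```

>>> {"method": "servo_tool", "body": {"moves": [[[0,0,0],[0.03,0.0246,0],100],[[0,0,0],[0.034,0.0279,0],100],[[0,0,0],[0.034,0.0279,0],100],[[0,0,0],[0.034,0.0279,0],100],[[0,0,0],[0.034,0.0279,0],100],[[0,0,0],[0.034,0.0279,0],100],[[0,0,0],[0.034,0.0279,0],100],[[0,0,0],[0.034,0.0279,0],100],[[0,0,0],[0.034,0.0279,0],100],[[0,0,0],[0.034,0.0279,0],100]]}}

```text
time: 3.9
ee_pos: [0.4095, -0.0886, 0.3316]
tcp_rot: [180.0, 0.0, 107.1]
wrist_force: [0.1, -1.1, -0.7]
opening: 0.0854
grasp_force: 0.0
```

>>> {"method": "servo_tool", "body": {"moves": [[[0,0,0],[0.034,0.0279,0],100],[[0,0,0],[0.034,0.0279,0],100],[[0,0,0],[0.034,0.0279,0],100],[[0,0,0],[0.034,0.0279,0],100],[[0,0,0],[0.034,0.0279,0],60],[[0,0,0],[0.034,0.0279,0],60],[[0,0,0],[0.034,0.0279,0],60],[[0,0,0],[0.0337,0.0278,0],60],[[0,0,0],[0,0,0],60],[[0,0,0],[0,0,0],60]]}}

```text
time: 4.9
ee_pos: [0.5427, 0.2357, 0.3302]
tcp_rot: [-179.9, 0.0, 107.2]
wrist_force: [0.4, -0.3, -0.6]
opening: 0.0512
grasp_force: 0.0
```

>>> {"method": "servo_tool", "body": {"moves": [[[0,0,0],[0,0,0.03],60],[[0,0,0],[0,0,0.03],60],[[0,0,0],[0,0,0.03],60],[[0,0,0],[0,0,0.03],60],[[0,0,0],[0,0,0.03],60],[[0,0,0],[0,0,0.03],60],[[0,0,0],[0,0,0.03],60],[[0,0,0],[0,0,0.025],60],[[0,0,0],[0,0,0.02],60],[[0,0,0],[0,0,0.015],60],[[0,0,0],[0,0,0.01],60],[[0,0,0],[0,0,0],60]]}}

```text
time: 6.1
ee_pos: [0.5422, 0.2342, 0.0506]
tcp_rot: [-179.9, 0.0, 107.1]
wrist_force: [-0.9, 0.4, 0.2]
opening: 0.0515
grasp_force: 0.0
```

```bash
python3 - <<'E'
from h import *
p,d=shot("scene"); cv2.imwrite('pics/pre.png',cv2.resize(p[150:290,230:390],None,fx=4,fy=4,interpolation=cv2.INTER_CUBIC)[:,:,::-1])
E
```

```text
(no output)
```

View pics/pre.png

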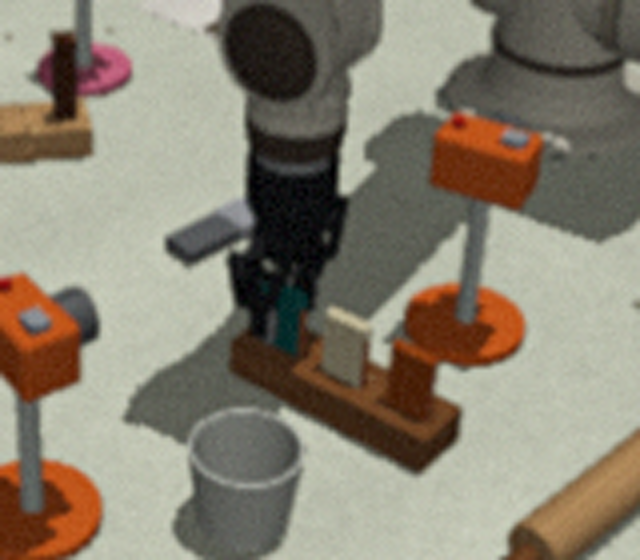

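The fingers straddle the teal tile (crop px 290,315) clear of the cream tile. I'll close gently.

>>> {"method": "servo_tool", "body": {"moves": [[[0,0,0],[0,0,0],0],[[0,0,0],[0,0,0],0],[[0,0,0],[0,0,0],0],[[0,0,0],[0,0,0],0],[[0,0,0],[0,0,0],0],[[0,0,0],[0,0,0],0],[[0,0,0],[0,0,0],0],[[0,0,0],[0,0,0],0]], "force": 20}}

```text
time: 6.95
ee_pos: [0.5431, 0.2351, 0.0521]
tcp_rot: [179.9, -0.0, 107.1]
wrist_force: [-0.5, 0.1, 4.5]
opening: 0.0097
grasp_force: 24.4
```

>>> {"method": "servo_tool", "body": {"moves": [[[0,0,0],[0,0,0],0],[[0,0,0],[0,0,0],0],[[0,0,0],[0,0,-0.005],0],[[0,0,0],[0,0,-0.01],0],[[0,0,0],[0,0,-0.01],0],[[0,0,0],[0,0,-0.015],0],[[0,0,0],[0,0,-0.02],0],[[0,0,0],[0,0,-0.03],0],[[0,0,0],[0,0,-0.03],0],[[0,0,0],[0,0,-0.03],0],[[0,0,0],[0,0,-0.03],0],[[0,0,0],[0,0,-0.03],0]], "force": 45}}

```text
time: 8.15
ee_pos: [0.5423, 0.2348, 0.2639]
tcp_rot: [179.9, -0.0, 107.1]
wrist_force: [0.5, -0.5, -0.6]
opening: 0.0094
grasp_force: 45.6
```

>>> {"method": "servo_tool", "body": {"moves": [[[0,0,0],[0,0,-0.02],0],[[0,0,0],[0,0,0],0],[[0,0,0],[0,0,0],0]]}}

```text
time: 8.45
ee_pos: [0.5427, 0.2349, 0.2815]
tcp_rot: [180.0, -0.0, 107.1]
wrist_force: [0.3, 0.8, -1.4]
opening: 0.0098
grasp_force: 45.7
```

```bash
python3 - <<'E'
from h import *
o=get_obs(); print(o["ee_pos"],o["tcp_rot"],o["wrist_force"])
p,d=shot("scene")
g=pix("scene",o["ee_pos"])[0]; print(g)
for n in("scene",):
    print([(r["score"],w(n,r["xyz"]).round(4)) for r in mark_of("tile_teal",n)[:2]],[(r["score"],w(n,r["xyz"]).round(4)) for r in mark_of("tile_teal_face",n)[:2]])
x,y=g.astype(int); cv2.imwrite('pics/lift.png',cv2.resize(p[y-50:y+60,x-60:x+60],None,fx=5,fy=5,interpolation=cv2.INTER_CUBIC)[:,:,::-1]); print(x-60,y-50)
np.savez('lift.npz',p=p,d=d)
E
python3 plan.py '[[0.5851,-0.2286,0.28,67.4,16]]' 0
```

```text
[0.54272187 0.23492389 0.28151172] [ 1.79957820e+02 -5.99106334e-03  1.07101126e+02] [ 0.30619289  0.75833379 -1.41836314]
[304.0823231 172.3932296]
[(0.67, array([0.5417, 0.2374, 0.2368]))] [(0.49, array([0.5507, 0.2353, 0.2937]))]
244 122
[[[-0.01,0.0,2.48],[-0.0285,-0.006,0.0],0.0],[[-0.01,0.0,2.48],[-0.0287,-0.0047,0.0],0.0],[[-0.01,0.0,2.48],[-0.0288,-0.0035,0.0],0.0],[[-0.01,0.0,2.48],[-0.029,-0.0022,0.0001],0.0],[[-0.01,0.0,2.48],[-0.0291,-0.0009,-0.0],0.0],[[-0.0,0.0,2.48],[-0.0291,0.0003,-0.0],0.0],[[-0.01,0.0,2.48],[-0.029,0.0015,0.0],0.0],[[-0.0,0.01,2.48],[-0.029,0.0028,0.0],0.0],[[-0.01,0.0,2.48],[-0.0288,0.0041,0.0],0.0],[[-0.0,0.01,2.48],[-0.0286,0.0053,0.0],0.0],[[-0.01,0.0,2.48],[-0.0283,0.0065,0.0],0.0],[[-0.0,0.01,2.48],[-0.028,0.0078,0.0001],0.0]]

[[[-0.01,0.0,2.49],[-0.0277,0.0089,-0.0],0.0],[[-0.0,0.01,2.48],[-0.0272,0.0102,-0.0],0.0],[[-0.01,0.0,2.49],[-0.0268,0.0113,-0.0],0.0],[[-0.0,0.01,2.48],[-0.0263,0.0125,-0.0],0.0]]

[ 0.5851 -0.2286  0.28  ] [-180.    -0.    67.4]
```

View pics/lift.png

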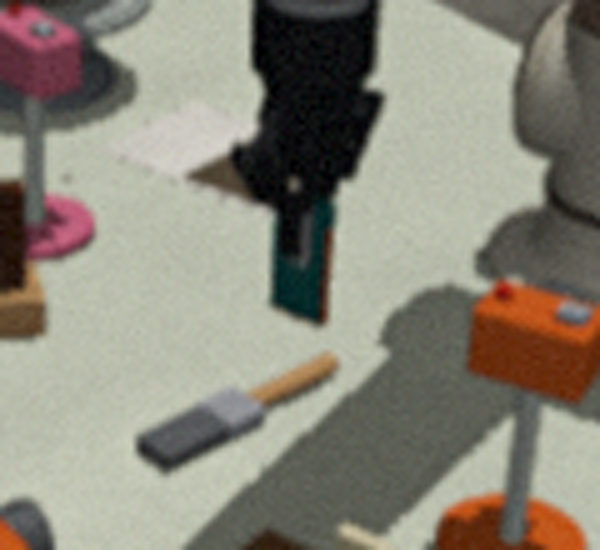

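Tile held upright, with its glaze (crop px 300,265) still towards the scene camera. Moving on to above the holder slot.

>>> {"method": "servo_tool", "body": {"moves": [[[0,0,2.48],[-0.0285,-0.006,0],0],[[0,0,2.48],[-0.0287,-0.0047,0],0],[[0,0,2.48],[-0.0288,-0.0035,0],0],[[0,0,2.48],[-0.029,-0.0022,0],0],[[0,0,2.48],[-0.0291,-0.0009,0],0],[[0,0,2.48],[-0.0291,0.0003,0],0],[[0,0,2.48],[-0.029,0.0015,0],0],[[0,0,2.48],[-0.029,0.0028,0],0],[[0,0,2.48],[-0.0288,0.0041,0],0],[[0,0,2.48],[-0.0286,0.0053,0],0],[[0,0,2.48],[-0.0283,0.0065,0],0],[[0,0,2.48],[-0.028,0.0078,0],0]]}}

```text
time: 9.8
ee_pos: [0.5744, -0.1137, 0.2802]
tcp_rot: [-179.9, 0.0, 77.2]
wrist_force: [1.3, -0.2, -1.1]
opening: 0.0096
grasp_force: 45.7
```

>>> {"method": "servo_tool", "body": {"moves": [[[0,0,2.49],[-0.0277,0.0089,0],0],[[0,0,2.48],[-0.0272,0.0102,0],0],[[0,0,2.49],[-0.0268,0.0113,0],0],[[0,0,2.48],[-0.0263,0.0125,0],0],[[0,0,0],[0,0,0.03],0],[[0,0,0],[0,0,0.04],0],[[0,0,0],[0,0,0.04],0],[[0,0,0],[0,0,0.03],0],[[0,0,0],[0,0,0.02],0],[[0,0,0],[0,0,0],0],[[0,0,0],[0,0,0],0]]}}

```text
time: 10.9
ee_pos: [0.5851, -0.2283, 0.1212]
tcp_rot: [-179.9, 0.0, 67.4]
wrist_force: [-0.1, -0.3, -0.1]
opening: 0.0095
grasp_force: 45.6
```

```bash
python3 - <<'E'
from h import *
o=get_obs(); print(o["ee_pos"],o["tcp_rot"],o["wrist_force"])
p,d=shot("scene"); np.savez('pre2.npz',p=p,d=d)
g=pix("scene",[.585,-.2286,.06])[0]
for n in ("tile_teal","slot","holder"): print(n,[(round(r["score"],2),w("scene",r["xyz"]).round(4)) for r in mark_of(n,"scene")[:2]])
# predicted tile lower corners and slot mouth corners
t=np.radians(-22.6);c,s=np.cos(t),np.sin(t);R=np.array([[c,-s,0],[s,c,0],[0,0,1]])
e=o["ee_pos"]
tile=np.array([[x,y,z] for x in(-.005,.005) for y in(-.02,.02) for z in(0,.085)])@R.T+[e[0],e[1],e[2]-.0437]
hold=np.array([[x,y,z] for x in(-.07,.07) for y in(-.032,.032) for z in(0,.036)])@R.T+[.5537,-.2155,0]
x,y=g.astype(int);x-=50;y-=45
im=cv2.resize(p[y:y+80,x:x+100],None,fx=7,fy=7,interpolation=cv2.INTER_CUBIC)
for X,col in((tile,(255,255,0)),(hold,(255,0,0))): cv2.polylines(im,[cv2.convexHull(((pix("scene",X)-[x,y]+.5)*7).astype(np.float32)).astype(np.int32)],True,col,1)
cv2.imwrite('pics/pre2.png',im[:,:,::-1]);print(x,y)
E
```

```text
[ 0.5851257  -0.22829595  0.12124241] [-1.79941961e+02  2.97469792e-04  6.74038983e+01] [-0.0606183  -0.26056103 -0.14056864]
tile_teal [(0.56, array([ 0.5845, -0.2278,  0.0766]))]
slot [(0.61, array([ 0.5846, -0.2315,  0.0339]))]
holder [(0.83, array([ 0.5552, -0.2176, -0.0008]))]
177 129
```

View pics/pre2.png

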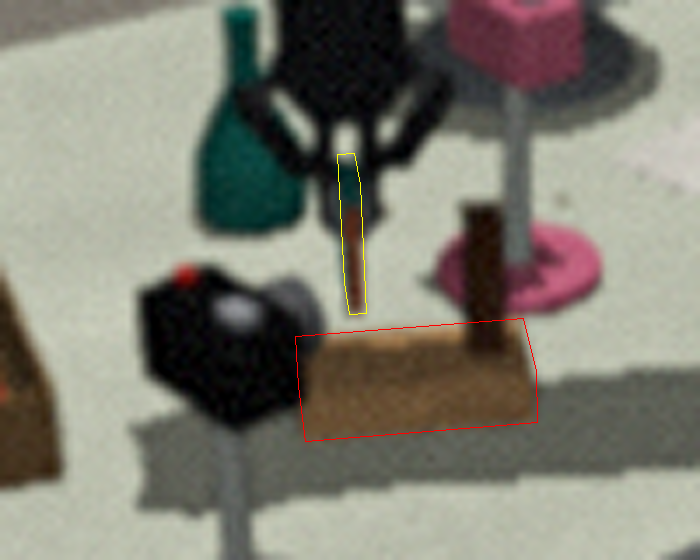

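Tile outline matches the prediction (crop px 355,235) and it sits over the slot end of the holder. Descending with force checks.

>>> {"method": "servo_tool", "body": {"moves": [[[0,0,0],[0,0,0.015],0],[[0,0,0],[0,0,0.015],0],[[0,0,0],[0,0,0.006],0],[[0,0,0],[0,0,0.003],0],[[0,0,0],[0,0,0.003],0],[[0,0,0],[0,0,0],0]]}}

```text
time: 11.7
ee_pos: [0.5854, -0.2286, 0.0791]
tcp_rot: [-180.0, 0.0, 67.4]
wrist_force: [-1.1, -0.8, -1.4]
opening: 0.0096
grasp_force: 45.7
```

>>> {"method": "servo_tool", "body": {"moves": [[[0,0,0],[0,0,0.002],0],[[0,0,0],[0,0,0.002],0],[[0,0,0],[0,0,0],0]]}}

```text
time: 12.0
ee_pos: [0.5855, -0.2285, 0.0751]
tcp_rot: [-180.0, 0.0, 67.4]
wrist_force: [0.3, -1.0, -0.6]
opening: 0.0096
grasp_force: 45.7
```

>>> {"method": "servo_tool", "body": {"moves": [[[0,0,0],[0,0,0.003],0],[[0,0,0],[0,0,0.003],0],[[0,0,0],[0,0,0],0]]}}

```text
time: 12.3
ee_pos: [0.5853, -0.2284, 0.0686]
tcp_rot: [-180.0, -0.0, 67.4]
wrist_force: [-0.1, -1.4, -1.8]
opening: 0.0095
grasp_force: 45.7
```

>>> {"method": "servo_tool", "body": {"moves": [[[0,0,0],[0,0,0.003],0],[[0,0,0],[0,0,0.003],0],[[0,0,0],[0,0,0.002],0],[[0,0,0],[0,0,0],0]]}}

```text
time: 12.7
ee_pos: [0.5853, -0.2283, 0.0607]
tcp_rot: [-180.0, -0.0, 67.4]
wrist_force: [-0.1, -0.5, -1.5]
opening: 0.0093
grasp_force: 45.6
```

>>> {"method": "servo_tool", "body": {"moves": [[[0,0,0],[0,0,0.003],0],[[0,0,0],[0,0,0.003],0],[[0,0,0],[0,0,0.002],0],[[0,0,0],[0,0,0],0]]}}

```text
time: 13.1
ee_pos: [0.5853, -0.2283, 0.0528]
tcp_rot: [-180.0, -0.0, 67.4]
wrist_force: [-0.3, -1.0, -0.4]
opening: 0.0097
grasp_force: 45.7
```

>>> {"method": "servo_tool", "body": {"moves": [[[0,0,0],[0,0,0.001],0],[[0,0,0],[0,0,0.001],0],[[0,0,0],[0,0,0],0]]}}

```text
time: 13.4
ee_pos: [0.5856, -0.2285, 0.0522]
tcp_rot: [180.0, -0.0, 67.4]
wrist_force: [-2.5, 0.3, 4.8]
opening: 0.0096
grasp_force: 46.6
```

>>> {"method": "servo_tool", "body": {"moves": [[[0,0,0],[0,0,0.0005],0],[[0,0,0],[0,0,0.0005],0],[[0,0,0],[0,0,0],0]]}}

```text
time: 13.7
ee_pos: [0.5856, -0.2285, 0.0522]
tcp_rot: [179.9, -0.0, 67.4]
wrist_force: [-3.6, 1.0, 11.1]
opening: 0.0095
grasp_force: 47.5
```

>>> {"method": "servo_tool", "body": {"moves": [[[0,0,0],[0,0,-0.001],0],[[0,0,0],[0,0,0],60],[[0,0,0],[0,0,0],60],[[0,0,0],[0,0,0],60],[[0,0,0],[0,0,0],60],[[0,0,0],[0,0,0],60],[[0,0,0],[0,0,0],60],[[0,0,0],[0,0,-0.01],60],[[0,0,0],[0,0,-0.02],60],[[0,0,0],[0,0,-0.03],60],[[0,0,0],[0,0,-0.04],60],[[0,0,0],[0,0,-0.04],60]]}}

```text
time: 14.9
ee_pos: [0.5851, -0.2283, 0.1933]
tcp_rot: [180.0, -0.0, 67.4]
wrist_force: [0.8, -0.6, 0.1]
opening: 0.0509
grasp_force: 0.0
```

>>> {"method": "servo_tool", "body": {"moves": [[[0,0,0],[0,0,-0.05],60],[[0,0,0],[-0.03,0,-0.05],60],[[0,0,0],[-0.05,0,-0.03],60],[[0,0,0],[-0.05,0,0],60],[[0,0,0],[-0.05,0,0],60],[[0,0,0],[0,0,0],60],[[0,0,0],[0,0,0],60]]}}

```text
time: 15.6
ee_pos: [0.52, -0.3851, 0.3102]
tcp_rot: [180.0, -0.0, 67.3]
wrist_force: [0.6, -0.1, -0.2]
opening: 0.0513
grasp_force: 0.0
```

```bash
cat > m3.py <<'E'
from m2 import *
M["holder"]+= [box(.029,.039,-.02,.02,.008,.093)]
for c in("top","scene"):
    p,d=camera(c);P[c]=p;np.savez('b_'+c+'.npz',p=p,d=d)
    for n in("slot","post_top","tile_teal_face"): print(c,n,[(round(r["score"],2),w(c,r["xyz"]).round(4)) for r in mark_of(n,c)[:2]])
m=mask("holder","top",G["holder"])
p,f=fit(M["holder"],G["holder"],{"top":m});print(p[:2].round(4),np.degrees(p[2]).round(2),round(f,3))
v,u=np.nonzero(m);x,y=u.min()-15,v.min()-15
rows=[]
for c in P:
    q=render(c,M["holder"],p);a=np.vstack(q).mean(0).astype(int)-[28,28];im=cv2.resize(P[c][a[1]:a[1]+56,a[0]:a[0]+56],None,fx=7,fy=7,interpolation=cv2.INTER_CUBIC)
    for k in q[:1]+q[2:]: cv2.polylines(im,[cv2.convexHull(((k-a+.5)*7).astype(np.float32)).astype(np.int32)],True,(0,255,255),1)
    rows.append(im)
cv2.imwrite('pics/b.png',np.hstack(rows)[:,:,::-1])
E
python3 m3.py
```

```text
top slot [(0.82, array([ 0.5866, -0.2282,  0.0356]))]
top post_top [(0.74, array([ 0.581 , -0.223 ,  0.0068])), (0.74, array([0.6713, 0.3713, 0.0042]))]
top tile_teal_face [(0.63, array([ 0.5835, -0.2307,  0.0668]))]
scene slot [(0.92, array([ 0.5856, -0.2297,  0.0379])), (0.53, array([ 0.5277, -0.4975,  0.0008]))]
scene post_top [(0.59, array([ 0.5147, -0.1984,  0.1285]))]
scene tile_teal_face [(0.64, array([ 0.4268,  0.5179, -0.0037])), (0.58, array([ 0.5915, -0.2281,  0.0656]))]
[ 0.5409 -0.2291] -4.66 0.402
```

View pics/b.png

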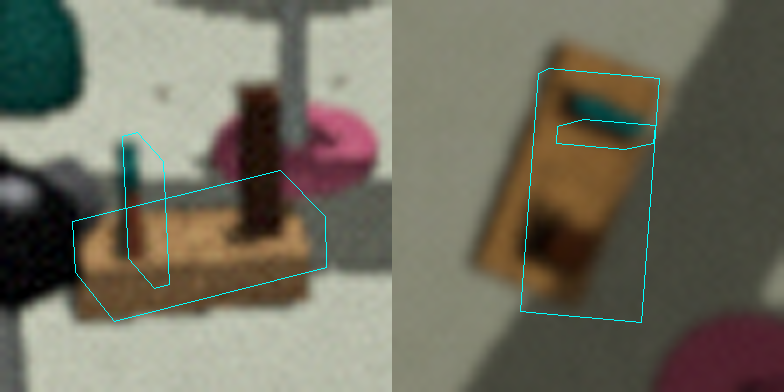

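The tile stands home in the slot (top crop px 605,115), and the holder looks unmoved. The fit was thrown off by the arm's shadow, so I'll refit on chroma only.

```bash
cat > m4.py <<'E'
from m2 import *
M["holder"]+= [box(.029,.039,-.02,.02,.008,.093)]
for f in("top.npz","b_top.npz"):
    p=np.load(f)['p']; hsv=cv2.cvtColor(p,cv2.COLOR_RGB2HSV).astype(int)
    pr=(sil(render("top",M["holder"],G["holder"]),np.zeros(2),p.shape[:2])>0).astype(np.uint8)
    near=cv2.dilate(pr,np.ones((9,9)))>0
    m=near&(hsv[:,:,1]>75)
    m=cv2.morphologyEx(m.astype(np.uint8),cv2.MORPH_CLOSE,np.ones((5,5)))>0
    q,c=fit(M["holder"] if f[0]=='b' else M["holder"][:2],G["holder"],{"top":m});print(f,q[:2].round(4),np.degrees(q[2]).round(2),round(c,3),m.sum())
E
python3 m4.py
```

```text
top.npz [ 0.553  -0.2177] -22.41 0.045 602
b_top.npz [ 0.5525 -0.2177] -22.16 0.05 612
```

>>> {"method": "servo_tool", "body": {"moves": [[[0,0,0],[0.0336,-0.0158,0],60],[[0,0,0],[0.0336,-0.0158,0],60],[[0,0,0],[0.0336,-0.0158,0],60],[[0,0,0],[0.0336,-0.0158,0],60],[[0,0,0],[0.0336,-0.0158,0],60],[[0,0,0],[0,0,0.03],60],[[0,0,0],[0,0,0.04],60],[[0,0,0],[0,0,0.04],60],[[0,0,0],[0,0,0.02],60],[[0,0,0],[0,0,0],60]]}}

```text
time: 17.0
ee_pos: [0.511, -0.1977, 0.1768]
tcp_rot: [-179.7, 0.0, 67.4]
wrist_force: [0.3, 0.6, 1.6]
opening: 0.0512
grasp_force: 0.0
```

>>> {"method": "servo_tool", "body": {"moves": [[[0,0,0],[0,0,0.02],60],[[0,0,0],[0,0,0.02],60],[[0,0,0],[0,0,0.02],60],[[0,0,0],[0,0,0.02],60],[[0,0,0],[0,0,0.01],60],[[0,0,0],[0,0,0],60]]}}

```text
time: 17.6
ee_pos: [0.5122, -0.1985, 0.0898]
tcp_rot: [-180.0, -0.0, 67.4]
wrist_force: [0.7, -0.1, 1.3]
opening: 0.0511
grasp_force: 0.0
```

>>> {"method": "servo_tool", "body": {"moves": [[[0,0,0],[0,0,0],0],[[0,0,0],[0,0,0],0],[[0,0,0],[0,0,0],0],[[0,0,0],[0,0,0],0],[[0,0,0],[0,0,0],0],[[0,0,0],[0,0,0],0],[[0,0,0],[0,0,0],0]], "force": 20}}

```text
time: 18.3
ee_pos: [0.5131, -0.199, 0.0915]
tcp_rot: [179.8, -0.0, 67.4]
wrist_force: [-0.1, -0.1, 6.0]
opening: 0.024
grasp_force: 21.1
```

>>> {"method": "servo_tool", "body": {"moves": [[[0,0,0],[0,0,0],0],[[0,0,0],[0,0,0],0],[[0,0,0],[0,0,0],0],[[0,0,0],[0,0,-0.002],0],[[0,0,0],[0,0,-0.003],0],[[0,0,0],[0,0,-0.005],0],[[0,0,0],[0,0,-0.01],0],[[0,0,0],[0,0,-0.015],0],[[0,0,0],[0,0,-0.02],0],[[0,0,0],[0,0,-0.02],0],[[0,0,0],[0,0,-0.02],0],[[0,0,0],[0,0,-0.02],0]], "force": 100}}

```text
time: 19.5
ee_pos: [0.5124, -0.1987, 0.2071]
tcp_rot: [179.9, -0.0, 67.4]
wrist_force: [1.2, 0.1, -2.6]
opening: 0.0229
grasp_force: 98.3
```

```bash
python3 plan.py '[[0.463,-0.1129,0.206,102.05,10]]' 0; python3 -c "
from h import *;o=get_obs();print(o['ee_pos'],o['tcp_rot'],o['torque'],o['time'])"
```

```text
[[[0.01,0.0,-3.46],[0.006,-0.0079,0.0001],0.0],[[0.01,0.0,-3.47],[0.0065,-0.0074,0.0001],0.0],[[0.01,0.0,-3.46],[0.0069,-0.0071,0.0001],0.0],[[0.0,0.0,-3.47],[0.0074,-0.0066,0.0001],0.0],[[0.01,0.0,-3.46],[0.0077,-0.0062,0.0001],0.0],[[0.0,0.0,-3.47],[0.0081,-0.0057,0.0001],0.0],[[0.01,0.0,-3.46],[0.0084,-0.0052,0.0001],0.0],[[0.0,0.01,-3.47],[0.0087,-0.0047,0.0001],0.0],[[0.01,0.0,-3.46],[0.009,-0.0042,0.0001],0.0],[[-0.0,0.01,-3.47],[0.0092,-0.0036,0.0001],0.0]]

[ 0.463  -0.1129  0.206 ] [180.    -0.   102.05]
[ 0.5123505  -0.19866765  0.20709294] [ 1.79935250e+02 -5.17075632e-04  6.74026253e+01] [0.00651597 0.11854987 0.0590162 ] 19.5
```

>>> {"method": "servo_tool", "body": {"moves": [[[0,0,-3.46],[0.006,-0.0079,0],0],[[0,0,-3.47],[0.0065,-0.0074,0],0],[[0,0,-3.46],[0.0069,-0.0071,0],0],[[0,0,-3.47],[0.0074,-0.0066,0],0],[[0,0,-3.46],[0.0077,-0.0062,0],0],[[0,0,-3.47],[0.0081,-0.0057,0],0],[[0,0,-3.46],[0.0084,-0.0052,0],0],[[0,0,-3.47],[0.0087,-0.0047,0.001],0],[[0,0,-3.46],[0.009,-0.0042,0],0],[[0,0,-3.47],[0.0092,-0.0036,0],0],[[0,0,0],[0,0,0],0],[[0,0,0],[0,0,0],0]]}}

```text
time: 20.7
ee_pos: [0.4632, -0.1131, 0.2048]
tcp_rot: [179.9, 0.0, 102.0]
wrist_force: [0.7, -0.3, -4.0]
opening: 0.0229
grasp_force: 98.8
```

```bash
cat > m5.py <<'E'
from m2 import *
o=get_obs();e=o["ee_pos"];print(e,o["tcp_rot"],o["grasp_force"])
P={c:camera(c)[0] for c in("top","scene")}
for c in P:
    np.savez('c_'+c+'.npz',p=P[c])
    for n in("tile_teal_face","lens","slot"): print(c,n,[(round(r["score"],2),w(c,r["xyz"]).round(4)) for r in mark_of(n,c)[:4]])
hp=(.5564-.0+0,0,0)
C=np.array([.7437,-.053]);t=np.radians(12.05);d=np.array([np.cos(t),np.sin(t)])
h=np.array(e[:2])+.045*d
parts=[box(-.07,.07,-.032,.032,0,.036),box(.029,.039,-.02,.02,.008,.093),box(-.057,-.033,-.012,.012,.036,.13)]
rows=[]
for c in P:
    q=render(c,[k+[0,0,e[2]-.0905] for k in parts],(*h,t))+render(c,M["camera"][1:],(*C,t))
    a=(np.vstack(q).mean(0)-[40,32]).astype(int);im=cv2.resize(P[c][a[1]:a[1]+75,a[0]:a[0]+80],None,fx=5,fy=5,interpolation=cv2.INTER_CUBIC)
    for k in q: cv2.polylines(im,[cv2.convexHull(((k-a+.5)*5).astype(np.float32)).astype(np.int32)],True,(255,255,0),1)
    rows.append(im)
cv2.imwrite('pics/c.png',np.hstack(rows)[:,:,::-1])
E
python3 m5.py
```

```text
[ 0.46318941 -0.11306075  0.20479997] [1.79937801e+02 4.07790920e-02 1.01973213e+02] 98.77021908760071
top tile_teal_face [(0.51, array([ 0.5451, -0.0981,  0.1812]))]
top lens [(0.91, array([0.3169, 0.2448, 0.1791])), (0.76, array([ 0.6932, -0.062 ,  0.1778])), (0.69, array([0.7601, 0.2802, 0.1788]))]
top slot [(0.89, array([ 0.5407, -0.0997,  0.1461]))]
scene tile_teal_face [(0.51, array([ 0.6777,  0.3666, -0.0015])), (0.45, array([ 0.5496, -0.0975,  0.1771]))]
scene lens [(0.93, array([0.7596, 0.2824, 0.179 ])), (0.55, array([0.3166, 0.2401, 0.182 ])), (0.52, array([ 0.3669, -0.3271,  0.1771]))]
scene slot [(0.85, array([ 0.5374, -0.0966,  0.1492]))]
```

View pics/c.png

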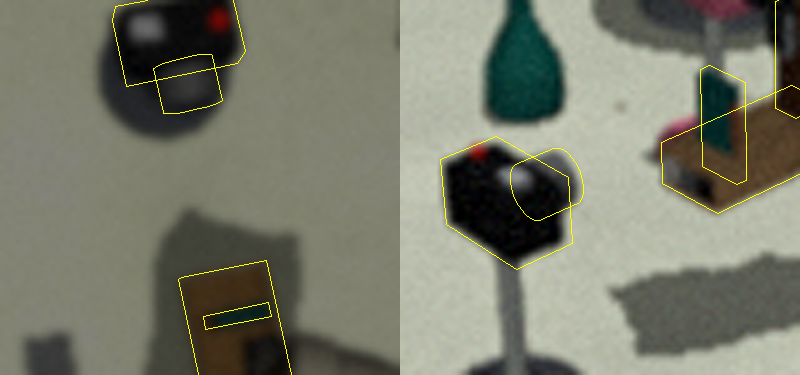

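Both outlines coincide with the picture: tile at (238,315) in the top half and (720,120) in the scene half. The camera's background is now clear, so I'll do a final fine check of its yaw and the lens and tile offsets.

```bash
cat > m6.py <<'E'
from m2 import *
P={c:np.load('c_'+c+'.npz')['p'] for c in("top","scene")}
import m2; m2.P=P
n="camera";parts=M[n]+[box(-.004,.004,-.004,.004,0,.17)]
ms={c:mask(n,c,G[n]) for c in P}
# scene: body+lens only, foot dropped
cut=int(pix("scene",[.7437,-.053,.13])[0][1]); 
mb=ms["scene"].copy()
lab=cv2.cvtColor(P["scene"],cv2.COLOR_RGB2LAB); near=cv2.dilate((sil(render("scene",M[n][1:],(*G[n][:2],.21)),np.zeros(2),mb.shape)>0).astype(np.uint8),np.ones((7,7)))>0
mb=near&(lab[:,:,0]<130); mb=cv2.morphologyEx(mb.astype(np.uint8),cv2.MORPH_CLOSE,np.ones((7,7)))
l,lb,st,_=cv2.connectedComponentsWithStats(cv2.morphologyEx(mb,cv2.MORPH_OPEN,np.ones((5,5))));mb=lb==1+np.argmax(st[1:,4])
for nm,pp,s in(("top",parts,{"top":ms["top"]}),("scene",M[n][1:],{"scene":mb}),("both body",M[n][1:],{"scene":mb})):
    p,f=fit(pp,G[n],s);print(nm,p[:2].round(4),np.degrees(p[2]).round(2),round(f,3),'lens',(p[:2]-.053*np.array([np.cos(p[2]),np.sin(p[2])])).round(4))
# holder in air: tool pose model, fit to chroma mask, clipped to region ahead of the post
t=np.radians(12.05);e=np.array([.4632,-.1131]);h=e+.045*np.array([np.cos(t),np.sin(t)])
A=[box(-.02,.07,-.032,.032,.1143,.1503),box(.029,.039,-.02,.02,.1223,.2073)]
for c in P:
    hsv=cv2.cvtColor(P[c],cv2.COLOR_RGB2HSV).astype(int)
    q=render(c,A,(*h,t));pr=(sil(q,np.zeros(2),hsv.shape[:2])>0).astype(np.uint8)
    a=render(c,[box(0,.09,-.05,.05,.1143,.24)],(*h,t))
    reg=sil(a,np.zeros(2),hsv.shape[:2])>0
    m=reg&(hsv[:,:,1]>75)&(cv2.dilate(pr,np.ones((9,9)))>0)
    m=cv2.morphologyEx(m.astype(np.uint8),cv2.MORPH_CLOSE,np.ones((5,5)))>0
    A2=[box(0,.07,-.032,.032,.1143,.1503),A[1]]
    p,f=fit(A2,(*h,t),{c:m});dx=p[:2]-h;print('holder',c,(dx@[np.cos(t),np.sin(t)]).round(4),(dx@[-np.sin(t),np.cos(t)]).round(4),np.degrees(p[2]).round(2),round(f,3),m.sum())
E
python3 m6.py
```

```text
top [ 0.7438 -0.0529] 12.06 0.056 lens [ 0.6919 -0.064 ]
scene [ 0.7444 -0.0572] 4.71 0.14 lens [ 0.6916 -0.0616]
both body [ 0.7444 -0.0572] 4.71 0.14 lens [ 0.6916 -0.0616]
holder top -0.0015 0.0002 11.86 0.134 337
holder scene -0.004 -0.0042 10.86 0.328 489
```

```bash
python3 - <<'E'
from h import *
def ray(cam,uv,z):
    c=calibration(cam);R=np.array(c["R"]);t=np.array(c["t"]).ravel()
    n=cv2.undistortPoints(np.array(uv,float).reshape(-1,1,2),np.array(c["camera_matrix"]),np.array(c["dist"],float)).reshape(-1,2)
    D=np.c_[n,np.ones(len(n))]@R;C=-R.T@t;return C+D*((z-C[2])/D[:,2])[:,None]
def edge(cam,im,A,B,z,s=.5):
    # A,B: predicted world edge ends; sample normals in the image
    a,b=pix(cam,[A,B]);d=(b-a)/np.linalg.norm(b-a);n=np.array([-d[1],d[0]]);pts=[]
    for k in np.linspace(.12,.88,25):
        o=a+(b-a)*k;tt=np.arange(-5,5.01,.1);L=(o+tt[:,None]*n).astype(np.float32)
        v=cv2.remap(im,L[:,0].reshape(1,-1),L[:,1].reshape(1,-1),cv2.INTER_LINEAR)[0]
        g=np.gradient(cv2.GaussianBlur(v.reshape(1,-1),(0,0),6)[0]);i=np.argmax(abs(g[8:-8]))+8;pts.append(o+tt[i]*n)
    W=ray(cam,pts,z)[:,:2];
    for _ in range(3):
        m=W.mean(0);u=np.linalg.svd(W-m)[2][0];r=(W-m)@[-u[1],u[0]];W=W[abs(r)<2.5*np.std(r)+1e-4]
    return m,np.degrees(np.arctan2(u[1],u[0])),np.std(r),len(W)
C=np.array([.7438,-.053]);t=np.radians(12.05);R=np.array([[np.cos(t),-np.sin(t)],[np.sin(t),np.cos(t)]])
q=lambda x,y,z:[*(R@[x,y]+C),z]
for cam in("top","scene"):
  for f in("c_","","b_"):
    im=np.load(f+cam+'.npz')['p'].astype(np.float32).mean(2)
    E={"rear":(q(.025,-.042,.207),q(.025,.042,.207),.207)}
    if cam=="top": E["side-y"]=(q(-.025,-.042,.207),q(.025,-.042,.207),.207)
    else: E={"left back top -y":(q(-.025,-.042,.207),q(.025,-.042,.207),.207),"rear bottom":(q(.025,-.042,.153),q(.025,.042,.153),.153),"+y bottom":(q(-.025,.042,.153),q(.025,.042,.153),.153)}
    for k,(A,B,z) in E.items():
        m,a,s,n=edge(cam,im,A,B,z);loc=R.T@(m-C);print(cam,f,k,'mid local',loc.round(4),'angle',round(a,2),'sd',s.round(4),n)
E
```

```text
top c_ rear mid local [0.0231 0.0001] angle 99.48 sd 0.0003 25
top c_ side-y mid local [-0.     -0.0407] angle 11.7 sd 0.0007 25
top  rear mid local [0.0229 0.0001] angle 99.56 sd 0.0003 25
top  side-y mid local [-0.     -0.0407] angle 11.08 sd 0.0005 25
top b_ rear mid local [0.023  0.0001] angle 99.77 sd 0.0003 25
top b_ side-y mid local [-0.     -0.0407] angle 10.99 sd 0.0004 25
scene c_ left back top -y mid local [ 0.0029 -0.0363] angle 12.61 sd 0.0011 25
scene c_ rear bottom mid local [ 0.0226 -0.0021] angle 100.58 sd 0.0006 24
scene c_ +y bottom mid local [-0.0032  0.0347] angle 11.71 sd 0.0007 25
scene  left back top -y mid local [ 0.0029 -0.0363] angle 13.43 sd 0.0011 25
scene  rear bottom mid local [ 0.0226 -0.0049] angle 99.67 sd 0.0003 22
scene  +y bottom mid local [-0.0004  0.0406] angle 108.39 sd 0.0094 25
scene b_ left back top -y mid local [ 0.0027 -0.0367] angle 13.61 sd 0.0013 25
scene b_ rear bottom mid local [ 0.0228 -0.0009] angle 100.44 sd 0.0008 25
scene b_ +y bottom mid local [0.0007 0.0429] angle -66.57 sd 0.0073 25
```

Edge lines put the camera's yaw at about 11° (rear edges 9.6–10.4°, sides 11–13°), so I'll trim the pose by 1° and 5 mm.

>>> {"method": "servo_tool", "body": {"moves": [[[0,0,0.5],[0.0026,0,0],0],[[0,0,0.5],[0.0026,0,0],0],[[0,0,0],[0,0,0],0],[[0,0,0],[0,0,0],0],[[0,0,0],[0,0,0],0],[[0,0,0],[0,0,0],0],[[0,0,0],[0,0,0],0],[[0,0,0],[0,0,0],0]]}}

```text
time: 21.9
ee_pos: [0.4618, -0.1079, 0.2038]
tcp_rot: [-180.0, -0.0, 101.0]
wrist_force: [0.3, -1.3, -2.9]
opening: 0.023
grasp_force: 98.8
```

```bash
python3 - <<'E'
from h import *
o=get_obs();print(o["ee_pos"],o["tcp_rot"],abs(o["qd"]).max(),o["grasp_force"],o["wrist_force"])
a=np.radians(11);d=np.array([np.cos(a),np.sin(a)])
L=np.array([.6915,-.0631])
print('pred face',o["ee_pos"][:2]+.084*d)
for c in("top","scene"):
    camera(c)
    for n in("tile_teal_face","slot"):
        for r in mark_of(n,c)[:2]:
            X=w(c,r["xyz"]);v=L-X[:2];print(c,n,round(r["score"],2),X.round(4),'out',(v@d).round(4),'lat',(v@[-d[1],d[0]]).round(4))
E
```

```text
[ 0.46180992 -0.10785266  0.2038295 ] [-1.79991405e+02 -2.56124505e-03  1.01048905e+02] 0.10897584734111414 98.80603909492493 [ 0.31755174 -1.3177436  -2.85616434]
pred face [ 0.54426661 -0.0918247 ]
top tile_teal_face 0.61 [ 0.5405 -0.0969  0.1805] out 0.1547 lat 0.0044
top slot 0.68 [ 0.538  -0.0961  0.1476] out 0.157 lat 0.0031
scene tile_teal_face 0.67 [ 0.548  -0.0934  0.1746] out 0.1467 lat 0.0023
scene slot 0.65 [ 0.5373 -0.0899  0.1477] out 0.1565 lat -0.0031
```

>>> {"method": "servo_tool", "body": {"moves": [[[0,0,0],[0.001,0,-0.001],0],[[0,0,0],[0,0,-0.001],0],[[0,0,0],[0,0,0],0],[[0,0,0],[0,0,0],0],[[0,0,0],[0,0,0],0],[[0,0,0],[0,0,0],0],[[0,0,0],[0,0,0],0],[[0,0,0],[0,0,0],0],[[0,0,0],[0,0,0],0],[[0,0,0],[0,0,0],0]]}}

```text
time: 23.2
ee_pos: [0.4617, -0.1068, 0.2059]
tcp_rot: [180.0, 0.0, 101.1]
wrist_force: [-0.3, -0.1, -3.4]
opening: 0.0229
grasp_force: 98.7
```

```bash
python3 -c "
from workcell import *
o=get_obs();print(o['ee_pos'],o['tcp_rot'],abs(o['qd']).max(),o['grasp_force'],o['time']);print(job_done())"
```

```text
[ 0.46167051 -0.10684618  0.20589566] [1.79997660e+02 1.89957643e-03 1.01052799e+02] 0.07392420518166937 98.72367739677429 23.2
the job is handed in; nothing more can be done
None
```

I handed the job in at 23.2 s: the teal tile is fully home in the holder, glaze away from the post, and the arm is holding it still in front of the black camera at about 15 cm, level and centred to within a few mm and about 1–2° of square by my measurements; no verdict was returned.

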